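# Gauge the depth of a blind bore in a microscope base

## Task

Find out how deep the bore in the microscope base is: lift the depth gauge from its stand and push it down the bore until you feel the rod itself resting on the bottom, with the ring pushed up by the rim and so marking the depth. The bottom is delicate ceramic, so touch down gently, and do not touch the ring with the fingers. Then draw the gauge out, keeping it upright, stand it fully back in its stand with the ring left at its mark, let go, and leave everything else where it is.

Things in the scene. Friction and masses are not known exactly. Their poses are not given: they have to be found in the camera images.
- gauge: the loose depth gauge: round steel rod 10 mm in diameter (0 to 112 mm above the tip, end bevelled 2.5 mm) under a round aluminium handle 16 mm in diameter (112 to 175 mm above the tip); 0.1 to 0.2 kg. Origin: centre of the tip's end face, z along the rod to the handle. It starts upright in the stand's hole, a black marker ring on the rod
- gauge_handle (a point): the middle of the gauge's handle, on its axis, 145 mm above the tip: where to grip it. The ring never comes higher than 90 mm above the tip in this job, so fingers here stay clear of it. Gripped while it leans in its loose hole, the gauge may sit up to 0.06 rad askew in the fingers; the bore jams on a rod more than about 0.03 rad off vertical
- ring (a joint): the marker ring on the gauge: black plastic, 28 mm outside diameter, 10 mm high, sliding along the rod with a stiff drag of 4 N and staying where it is left. Value in m: its underside is 20 mm + this value above the tip. It starts with its underside 28 to 34 mm above the tip. Pressed against a rim while the rod goes on down, it is pushed up the rod
- ring_under (a point): centre of the ring's underside, on the rod's axis
- socket: the microscope base, fixed to the table: a black plinth 150 x 150 x 20 mm, on it a round aluminium drum 110 mm across up to 62 mm above the table, and out of its middle a square aluminium column 36 x 36 mm whose flat top is 100 mm above the table. Origin on the table under its centre, z up
- bore_mouth (a point): centre of the mouth of the vertical blind bore in the top face of the column (100 mm above the table). The bore is 12 mm in diameter with a 1.5 mm bevel at the mouth, so the rod goes in and the ring does not. Its depth is unknown, between 46 and 74 mm; its floor is a rigid but delicate ceramic disc that breaks at 25 N
- stand: the gauge stand, fixed to the table: a steel foot 80 x 80 x 10 mm carrying a square block 36 x 36 mm up to 34 mm above the table. Origin on the table under its centre, z up
- stand_mouth (a point): centre of the mouth of the stand's hole, in the block's top face (34 mm above the table). The hole is 11.4 mm in diameter with a 2 mm bevel and 22 mm deep: its floor is 12 mm above the table
- cover: bystander: loose aluminium cover, an upright cylinder 84 mm across and 110 mm high. Origin: centre of its underside
- probe_box: bystander: loose flat plastic box 55 x 55 x 20 mm. Origin: centre of its underside
- driver: bystander: loose screwdriver 170 mm long lying on the table, along its x axis. Origin under its middle
Things that resemble listed ones, but are neither listed nor needed, are in the scene too. Leave any yellow look-alike of the socket alone.

How it is judged:
By the outcome, as a careful person would: the job done as asked, in the order asked, and still so for the second after the job is handed in, with the robot touching nothing.
It also fails if it takes over 69 s, if anything falls off the work surface, if the arm or the gripper's body presses on something with over 40 N, if the wrist force passes 120 N, or if a joint passes its speed limit or range.

## Robot

A 6-joint arm with a two-finger parallel gripper is mounted at the origin on the work surface. World frame = base frame: x ahead of the robot, y to its left, z up, the work surface at z = 0. Lengths are in m, angles in rad, forces in N, time in s.
With the tool pointing down it reaches from about 0.375 to 0.925 m from the base axis. Payload 5.7 kg.
Tool frame: the origin (TCP) lies midway between the tips of the shut fingers; the grasp point (between the pads) lies 19 mm behind it; z points along the fingers, y is the line along which they close (so a half turn about z gives the same grasp; the last joint's range is limited). The gripper opens to 88 mm and grips with 3 to 60 N. Pads are 20 mm wide; open, the fingers measure 115 mm over their backs; the gripper's body (75 mm by 178 mm) begins 61 mm behind the grasp point.
Start: joints at [-1.376, 0.359, 1.51, -0, 1.272, -0.115], TCP at [0.183, -0.571, 0.198] pointing down, gripper open.
Joint ranges: [-2.97, 2.97], [-1.01, 2.36], [0.21, 2.38], [-0.96, 4.11], [0.2, 2.71], [-2.98, 2.98]. Speed limits (rad/s): [2.39, 2.39, 3.14, 3.14, 3.14, 3.14].

## Interface

Orientations are given as a unit quaternion [x, y, z, w].
In Python, from bench import move_ptp, servo_line, goto_joints, move_gripper, sleep, inverse_kinematics, capture, PlanningError, close_job, spot_in, silhouettes, current_clock, current_joint_pos, current_qvel, current_joint_torque, current_position, current_orientation, current_force, current_torque, current_finger_gap, current_grip_force gives the robot as it stands. Calls block until the motion is done:
- move_ptp(position, orientation): joint-space move of the TCP to a pose.
- servo_line(position, orientation=None, rate=0.15, contact_N=None): straight line of the TCP; orientation=None keeps the orientation; rate is the mean speed in m/s. With contact_N (N) it stops when the force on the tool has changed by that much, and returns True; else False.
- goto_joints(angles): joint-space move.
- move_gripper(opening): finger opening in m; the grip force is fixed at half the most; returns when the fingers have stopped.
- sleep(seconds).
- inverse_kinematics(position, orientation): joint angles nearest the present ones, or None.
- capture(name): name is "scene" or "side" or "wrist"; returns a dict with "image" (384x512x3 uint8, blue, green, red), "range_z" (384x512 float32, m along the optical axis (not along the pixel's ray), 0 where there is no reading), "intrinsics" (3x3 intrinsics, pixels), "R" (3x3) and "t" (3): a world point X has camera coordinates R X + t. Camera axes: x right, y down, z forward; pixel columns grow to the right and rows downward; lengths in m; the calibration is good to about 2 mm. A picture is of the moment at which its call begins.
A pose or a line that the arm cannot do raises PlanningError and nothing moves.
- close_job(): hands the job in; it is judged then, once.
Trained networks look in the newest picture that a camera, given by its name, has taken for a name from the list of things; names that differ only in an ending like _2 or _b are one class to them, and where a whole thing is asked for, a point or a joint stands for the part that bears it (a point fixed in the world has none). Each returns a list of dicts, best first, with "conf" (0 to 1); they miss things now and then, are a little off and sometimes report something else, mostly with a low value. They report only what shows in the picture. A call takes as long as a camera call. They do not tell look-alikes from the thing itself.
- spot_in(camera, query): "xy" ([column, row] in pixels, amid what is visible of it).
- silhouettes(camera, query): "region" (384x512 bool, what is visible of it) and "xy" ([column, row] in pixels, amid what is visible of it).
Readings, each from a call of its own:
- current_clock(): time.
- current_joint_pos(): joint angles.
- current_qvel(): joint speeds.
- current_joint_torque(): joint torques, N m.
- current_position(): TCP position.
- current_orientation(): TCP orientation.
- current_force(): force on the tool from outside, world axes, zero at the start.
- current_torque(): the same for the moment, N m.
- current_finger_gap(): finger opening in m.
- current_grip_force(): force on a finger pad.
Only numpy, scipy, OpenCV 4.12 (cv2) and the standard library are available. Lean on these libraries where they do the work, as an engineer would, in place of code of your own. Each camera call takes 0.05 s, during which the arm holds its last target. There are 200 camera calls.

## Working session

There is one attempt and no reset: what is moved stays moved. The work goes in short steps, each a Python script; the robot and the scene stay as the last script left them, time stands still between calls to the robot, and variables do not carry over. Pictures are saved under pics/ and viewed, at most 10 in all, crops included, and the job is handed in when it is done.

```bash
mkdir -p pics; ls
cat > h.py <<'E'
import numpy as np, cv2
from bench import *
def px2w(c,u,v,z=None,plane=None):
    K=c["intrinsics"];R=np.array(c["R"]);t=np.array(c["t"])
    d=np.linalg.inv(K)@[u,v,1.0]; o=-R.T@t; dw=R.T@d
    if plane is not None: return o+dw*(plane-o[2])/dw[2]
    return o+dw*z
def cloud(c):
    Z=c["range_z"];v,u=np.mgrid[:Z.shape[0],:Z.shape[1]]
    d=np.stack([u,v,np.ones_like(u)],-1)@np.linalg.inv(c["intrinsics"]).T*Z[...,None]
    return (d-np.array(c["t"]))@np.array(c["R"])
E
python3 - <<'E'
from h import *
ims=[]
for n in ["scene","side"]:
    c=capture(n); P=cloud(c); ims.append(c["image"].copy())
    cv2.imwrite(f"pics/{n}0.png",c["image"])
    print(n,"cam at",-np.array(c["R"]).T@c["t"])
    for q in ["gauge","ring","socket","stand","cover","probe_box","driver","bore_mouth","stand_mouth"]:
        for s in spot_in(n,q)[:3]:
            u,v=np.round(s["xy"]).astype(int); print(q,round(s["conf"],2),u,v,P[v,u].round(3))
print(current_orientation(),current_clock())
E
```

```text
pics
scene cam at [1.2007255  0.28896578 0.99733464]
gauge 0.55 310 246 [ 0.504  0.184 -0.002]
socket 0.88 192 203 [ 0.518 -0.171  0.053]
socket 0.81 205 144 [ 0.287 -0.238  0.065]
socket 0.67 158 260 [ 0.727 -0.163  0.059]
stand 0.9 309 267 [0.592 0.203 0.032]
cover 0.72 412 271 [0.565 0.443 0.109]
probe_box 0.95 232 268 [0.661 0.013 0.022]
driver 0.77 108 198 [ 0.569 -0.431  0.023]
bore_mouth 0.92 161 262 [ 0.731 -0.152  0.062]
bore_mouth 0.81 261 215 [0.494 0.032 0.058]
bore_mouth 0.65 191 198 [ 0.507 -0.179  0.059]
stand_mouth 0.88 314 269 [0.59  0.217 0.025]
stand_mouth 0.36 311 247 [0.58  0.198 0.104]
side cam at [0.20136965 0.83742445 0.83991197]
gauge 0.59 212 220 [0.568 0.201 0.12 ]
ring 0.52 214 237 [0.565 0.207 0.054]
socket 0.9 264 210 [0.456 0.054 0.064]
socket 0.9 330 178 [ 0.285 -0.211  0.043]
socket 0.71 282 170 [ 0.461 -0.176  0.063]
stand 0.86 214 244 [0.564 0.214 0.029]
cover 0.97 182 305 [0.521 0.472 0.109]
cover 0.57 217 200 [0.645 0.014 0.019]
cover 0.39 214 246 [0.565 0.215 0.021]
probe_box 0.55 219 202 [0.635 0.021 0.018]
driver 0.48 273 140 [ 0.575 -0.431  0.021]
bore_mouth 0.82 221 167 [ 0.691 -0.129  0.055]
bore_mouth 0.73 278 174 [ 0.469 -0.15   0.06 ]
bore_mouth 0.71 266 213 [0.445 0.066 0.065]
stand_mouth 0.61 215 247 [0.562 0.213 0.015]
[ 9.88027004e-01  1.54281033e-01 -6.73868057e-06 -4.72854417e-05] 1.0
```

View pics/scene0.png

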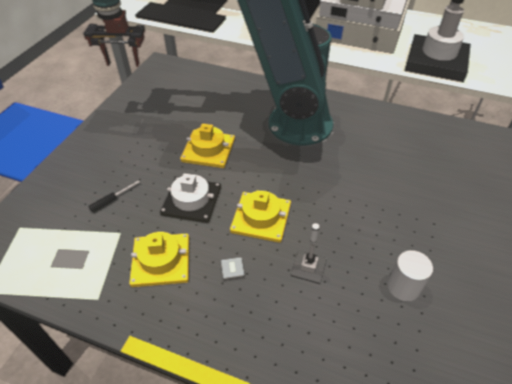

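View pics/side0.png

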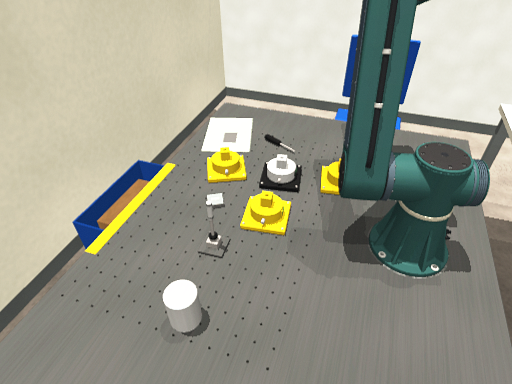

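The real base is the white drum on the black plinth, at scene pixel (190,195) and side pixel (281,172). The other three are yellow look-alikes. The gauge stands in its stand at scene (312,250) and side (212,230), near (0.58, 0.20). I'll pass over the base and then the stand, taking a wrist picture at each.

```bash
cat >> h.py <<'E'
def down(a): return [np.cos(a/2),np.sin(a/2),0,0]
E
python3 - <<'E'
from h import *
from scipy.spatial.transform import Rotation as Ro
for n,(x,y,z) in {"socket":(0.47,-0.175,0.36),"stand":(0.55,0.205,0.42)}.items():
    move_ptp([x,y,z],down(np.arctan2(y,x)+np.pi/2)); sleep(0.2)
    c=capture("wrist"); cv2.imwrite(f"pics/w_{n}.png",c["image"]); np.save(f"pics/w_{n}.npy",c,allow_pickle=True)
    R=Ro.from_quat(current_orientation()).as_matrix(); p=np.array(current_position())
    cp=-np.array(c["R"]).T@c["t"]; print("cam in tool",R.T@(cp-p),"view",R.T@np.array(c["R"])[2],p)
    P=cloud(c)
    for q in [n,"bore_mouth","stand_mouth","gauge","ring"]:
        for s in spot_in("wrist",q)[:2]:
            u,v=np.round(s["xy"]).astype(int); print(q,round(s["conf"],2),u,v,P[v,u].round(3))
print(current_clock())
a,b=[cv2.imread(f"pics/w_{n}.png") for n in ("socket","stand")]
cv2.imwrite("pics/w_both.png",cv2.resize(np.hstack([a,b]),(800,300)))
E
```

```text
cam in tool [ 0.07126129 -0.00076383 -0.18646737] view [-0.26478331 -0.00225529  0.9643053 ] [ 0.46983451 -0.17555174  0.35970422]
socket 0.95 202 36 [ 0.457 -0.001  0.063]
socket 0.93 264 158 [ 0.48  -0.185  0.1  ]
bore_mouth 0.94 204 38 [ 0.458 -0.004  0.061]
bore_mouth 0.71 388 100 [ 0.675 -0.174  0.068]
cam in tool [ 0.07200122 -0.00131073 -0.18651225] view [-0.26355863 -0.00135265  0.96464243] [0.55016721 0.20403216 0.41994933]
stand 0.82 263 145 [0.564 0.209 0.052]
stand 0.64 262 150 [0.565 0.2   0.054]
bore_mouth 0.78 256 344 [ 0.691 -0.166  0.071]
bore_mouth 0.69 164 333 [ 0.51  -0.215  0.06 ]
stand_mouth 0.58 261 147 [0.562 0.205 0.054]
ring 0.48 266 150 [0.571 0.203 0.056]
5.325
```

View pics/w_both.png

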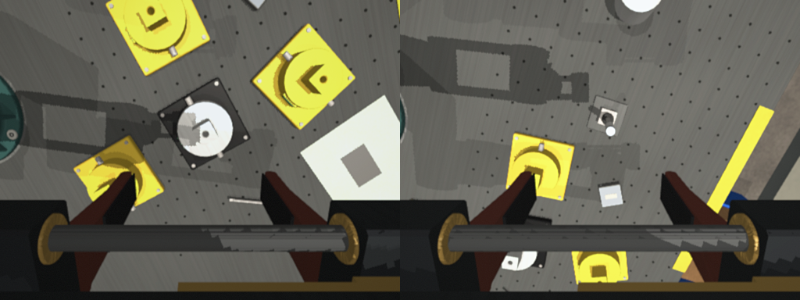

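The left half shows the white base with its square column top and dark bore at about full-image pixel (264,170). The right half shows the stand with the ring and handle at about full-image (263,148) to (268,168). Next I'll take positions from the point clouds.

Run:
```python
from h import *
c=np.load("pics/w_socket.npy",allow_pickle=True).item();P=cloud(c)
def rect(m,P,name):
    q=P[m];r=cv2.minAreaRect(q[:,:2].astype(np.float32)*1000); print(name,m.sum(),q.mean(0).round(4),np.round(r[0],1),np.round(r[1],1),round(r[2],1)); 
near=lambda P,x,y,r:(np.hypot(P[...,0]-x,P[...,1]-y)<r)
m=near(P,.48,-.18,.06)&(abs(P[...,2]-.1)<.008);rect(m,P,"column")
m=near(P,.48,-.18,.08)&(abs(P[...,2]-.062)<.006);rect(m,P,"drum")
# bore: dark pixels inside column
g=cv2.cvtColor(c["image"],cv2.COLOR_BGR2GRAY)
print(g[160:182:2,252:280:2])
for q in [(264,170)]: print(px2w(c,*q,plane=.1))
d=np.load("pics/w_stand.npy",allow_pickle=True).item();P=cloud(d)
for lo,hi,n in [(.003,.016,"foot"),(.026,.038,"block"),(.115,.180,"handle"),(.175,.2,"top"),(.048,.064,"ring")]:
    m=near(P,.57,.205,.07)&(P[...,2]>lo)&(P[...,2]<hi)
    if m.sum()>3: rect(m,P,n)
cr=lambda im,u,v,h:cv2.resize(im[v-h:v+h,u-h:u+h],(400,400),interpolation=cv2.INTER_CUBIC)
cv2.imwrite("pics/crop1.png",np.hstack([cr(c["image"],264,165,40),cr(d["image"],264,150,40)]))
```

```text
column 604 [ 0.4715 -0.2026  0.0993] [ 471.4 -203.3] [36.  36.4] 9.4
drum 3151 [ 0.4723 -0.2002  0.0615] [ 471.3 -203.1] [108.6 108.7] 7.0
[[ 95  93 152 222 242 241 240 240 241 232 156 237 240 240]
 [103 152 228 243 241 240 240 240 240 242 175 220 241 240]
 [158 176 221 242 241 241 241 240 240 241 236 180 236 240]
 [147 147 224 241 236 229 232 241 241 240 242 210 202 239]
 [149 146 236 237 163 127 127 191 241 238 240 238 168 237]
 [144 141 224 206  96  89  85 109 236 240 239 241 206 218]
 [144 142 234 199  98  88  85 103 227 238 237 237 236 197]
 [142 141 220 229 143  96  97 164 237 238 237 237 238 229]
 [140 137 201 237 225 201 197 234 237 236 236 237 237 236]
 [145 141 221 237 237 236 236 235 235 234 235 235 237 237]
 [151 140 231 238 237 237 237 237 237 237 238 238 239 239]]
[ 0.4741005  -0.20163357  0.1       ]
foot 1264 [0.5697 0.2032 0.0094] [572.9 193.7] [80.2 89.3] 2.9
block 182 [0.5688 0.2031 0.0333] [572.7 198.2] [36.3 36.1] 3.0
handle 73 [0.5692 0.2032 0.1523] [570.7 201.9] [16.5  8.2] 29.3
top 123 [0.5723 0.199  0.1856] [572.8 198.7] [14.9 15.8] 65.6
ring 138 [0.5708 0.201  0.0539] [571.6 200. ] [26.8 23.2] 31.1
```

View pics/crop1.png

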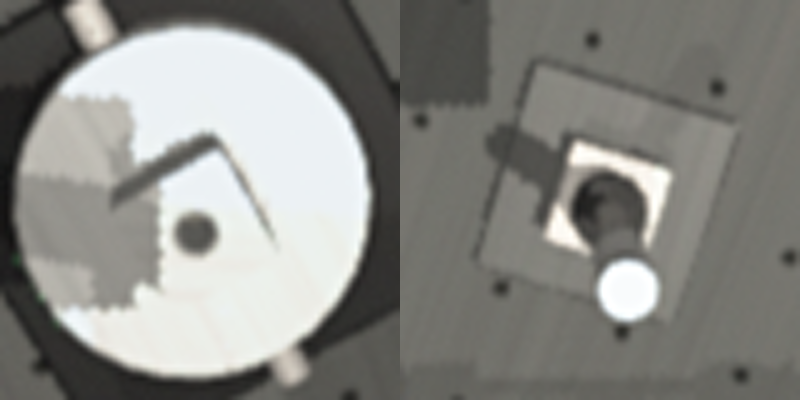

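The bore is at about (0.471, -0.2035) and the stand's centre at (0.5727, 0.1983). The gauge top is almost straight above the stand, so it is nearly upright. I'll grip it, lift it and check the tilt.

Run:
```python
from h import *
c=np.load("pics/w_socket.npy",allow_pickle=True).item(); print("bore",px2w(c,263,171.2,plane=.1))
x,y=.5727,.1985; a=np.arctan2(y,x)+np.pi/2
move_ptp([x,y,.24],down(a)); servo_line([x,y,.138],rate=.12); 
print(current_position(),current_force()); move_gripper(0.0)
print("gap",current_finger_gap(),"grip",current_grip_force(),current_force())
servo_line([x,y,.175],rate=.06); print("F",current_force(),current_torque())
servo_line([x,y,.30],rate=.15); sleep(.2)
ims=[]
for n in ["wrist","scene","side"]:
    c=capture(n); np.save(f"pics/l_{n}.npy",c,allow_pickle=True)
    # project tool axis point
    T=np.array(current_position()); 
    pr=[]
    for dz in (0,-.126):
        q=c["intrinsics"]@(c["R"]@(T+[0,0,dz])+c["t"]); pr.append(q[:2]/q[2])
    print(n,np.round(pr,1)); m=np.mean(pr,0).astype(int); h=60 if n=="wrist" else 35
    u=np.clip(m[0],h,512-h);v=np.clip(m[1],h,384-h); print(u-h,v-h,400/2/h)
    ims.append(cv2.resize(c["image"][v-h:v+h,u-h:u+h],(266,266),interpolation=cv2.INTER_CUBIC))
cv2.imwrite("pics/lift.png",np.hstack(ims)); print(current_finger_gap(),current_clock())
```

```text
bore [ 0.47216691 -0.20277603  0.1       ]
[0.57349764 0.19871921 0.1389383 ] [ 0.27856071 -1.09823281  0.76700028]
gap 0.015183292558241352 grip 29.98825639486313 [-0.0976322   0.71489379 -1.01677991]
F [-0.02007994 -0.07282841 -2.04551799] [-0.06047024 -0.10059459  0.02415461]
wrist [[256.2 222.1]
 [255.5 176.5]]
195 139 3.3333333333333335
scene [[320.6 193.2]
 [314.7 228.1]]
282 175 5.714285714285714
side [[204.8 170. ]
 [209.3 205.6]]
172 152 5.714285714285714
0.015281625843462538 10.2917
```

View pics/lift.png

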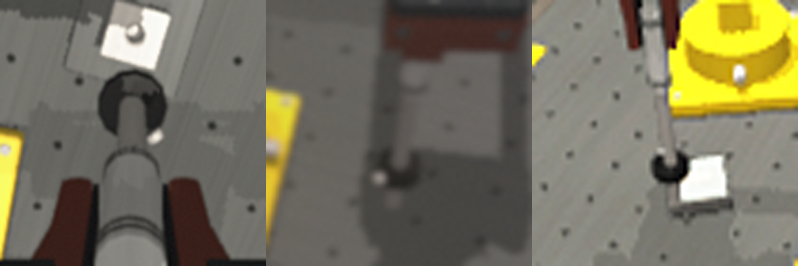

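The lifted gauge looks straight. In the wrist view the ring is at about full-image pixel (254.5,185.5), against roughly (255.7,187) predicted for an upright rod. The slopes in the scene and side views also match vertical. I'll put numbers on it.

Run:
```python
from h import *
from scipy.optimize import least_squares
T=np.array(current_position());obs=[]
for n in ["wrist","scene","side"]:
    c=np.load(f"pics/l_{n}.npy",allow_pickle=True).item()
    s=silhouettes(n,"ring"); g=silhouettes(n,"gauge")
    for k in s[:1]:
        v,u=np.nonzero(k["region"]); print(n,"ring",round(k["conf"],2),len(u),u.mean(),v.mean())
    f=lambda X:(lambda q:q[:2]/q[2])(c["intrinsics"]@(c["R"]@X+c["t"]))
    print("pred ring(38)",f(T-[0,0,.088]),"px per mm at ring x,y",(f(T-[-.01,0,.088])-f(T-[0,0,.088]))/10,(f(T-[0,-.01,.088])-f(T-[0,0,.088]))/10)
    P=cloud(c); 
    m=(abs(P[...,0]-T[0])<.04)&(abs(P[...,1]-T[1])<.04)
    for lo,hi in [(.05,.07),(.07,.085),(.085,.11),(.11,.125),(.125,.15)]:
        k=m&(P[...,2]-(T[2]-.126)>lo)&(P[...,2]-(T[2]-.126)<hi)
        if k.sum()>4:print("  ",lo,k.sum(),((P[k].mean(0)-T)*1000).round(1))
print(current_clock())
```

```text
wrist ring 0.88 579 254.60794473229706 184.6804835924007
pred ring(38) [255.92007816 186.27647146] px per mm at ring x,y [1.06153616 0.3569061 ] [ 0.37470655 -1.03916342]
   0.05 72 [ -2.4   2.9 -65.6]
   0.07 71 [ -2.6   2.7 -48.3]
   0.085 86 [ -2.7   3.  -32.3]
   0.11 162 [-3.5  4.9 -6.7]
   0.125 397 [-3.5  5.  12.6]
scene ring 0.62 90 316.23333333333335 220.22222222222223
pred ring(38) [316.38273623 218.26577939] px per mm at ring x,y [-0.11611781  0.31746551] [0.41602737 0.11974709]
   0.05 25 [  3.8   1.7 -65.8]
   0.07 18 [  4.3   1.4 -47.6]
   0.085 29 [  3.7   1.5 -29.9]
   0.11 33 [ 5.8  1.9 -7.6]
   0.125 38 [6.6 2.2 8.4]
side ring 0.63 62 207.90322580645162 195.7258064516129
pred ring(38) [208.06120161 195.52269488] px per mm at ring x,y [-0.32631983 -0.07675692] [-0.15721556  0.22500596]
   0.05 20 [ -1.4   2.2 -66.8]
   0.07 16 [ -1.1   2.1 -48.7]
   0.085 29 [ -1.4   2.3 -28.7]
   0.11 25 [-2.4  3.7 -6.8]
   0.125 46 [-2.3  4.1 11.7]
10.5917
```

The gauge is upright to within about 0.01 rad. I'll carry it over the bore and look once from there.

Run:
```python
from h import *
x,y=.4716,-.203; a=np.arctan2(y,x)+np.pi/2
servo_line([x,y,.30],down(a),rate=.22); sleep(.4)
T=np.array(current_position()); print(T,current_force(),current_torque())
c=capture("wrist"); P=cloud(c); np.save("pics/b_wrist.npy",c,allow_pickle=True)
near=np.hypot(P[...,0]-x,P[...,1]-y)<.07
for z,t,n in [(.1,.006,"column"),(.062,.006,"drum")]:
    m=near&(abs(P[...,2]-z)<t); q=P[m]; r=cv2.minAreaRect(q[:,:2].astype(np.float32)*1000); print(n,m.sum(),np.round(r[0],1),np.round(r[1],1),r[2])
for q in ("bore_mouth","socket"):
  for s in spot_in("wrist",q)[:2]: print(q,s["conf"],s["xy"],px2w(c,*s["xy"],plane=.1))
k=silhouettes("wrist","ring")
for s in k[:1]: v,u=np.nonzero(s["region"]); print("ring",u.mean(),v.mean(),px2w(c,u.mean(),v.mean(),plane=T[2]-.126+.038)-T)
cv2.imwrite("pics/b.png",cv2.resize(c["image"][90:270,150:390],(640,480)));print(current_clock())
```

```text
[ 0.47168497 -0.20279856  0.30001342] [-0.79029226  0.13965428 -0.02311009] [-0.03562766 -0.06374701 -0.01611364]
column 679 [ 471.4 -203.3] [36.2 36.1] 9.316950798034668
drum 3660 [ 472.5 -201.3] [104.8 109.5] 63.98723220825195
bore_mouth 0.97 [184.5, 25.1] [ 0.46072181 -0.03229991  0.1       ]
bore_mouth 0.9 [256.0, 145.5] [ 0.48094757 -0.18511755  0.1       ]
socket 0.94 [256.2, 144.7] [ 0.48154967 -0.18432424  0.1       ]
socket 0.84 [394.2, 76.0] [ 0.6572455  -0.17447819  0.1       ]
ring 254.2610229276896 184.20811287477954 [-0.00037363  0.00066115 -0.088     ]
13.225
```

View pics/b.png

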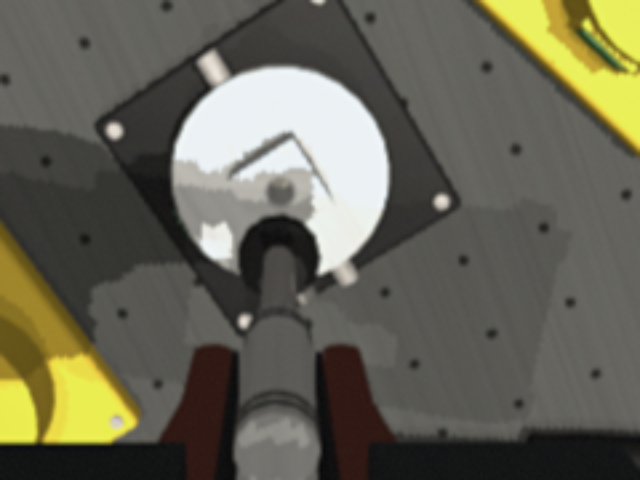

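The wrist view shows the rod and ring upright at crop pixel (280,255), just in front of the bore at (281,190). The column's centre measures (0.4714, -0.2033). I'll insert now in guarded steps.

Run:
```python
from h import *
x,y=.4716,-.2035
def rep(n): p=np.array(current_position()); print(n,p.round(4),"tip",round(p[2]-.126,4),np.round(current_force(),2),np.round(current_torque(),2),round(current_clock(),2))
servo_line([x,y,.232],rate=.1); sleep(.1); rep("above")
h=servo_line([x,y,.204],rate=.03,contact_N=5); rep(("in22",h))
if not h:
    h=servo_line([x,y,.186],rate=.02,contact_N=9); rep(("in40",h))
```

```text
above [ 0.4722 -0.2039  0.2328] tip 0.1068 [ 0.51  0.24 -1.42] [-0.01 -0.01 -0.04] 14.16
('in22', False) [ 0.4716 -0.2035  0.2041] tip 0.0781 [-0.35  0.51 -1.72] [ 0.15 -0.11  0.03] 15.24
('in40', False) [ 0.4717 -0.2036  0.1861] tip 0.0601 [0.89 0.88 1.47] [ 0.11 -0.25  0.01] 16.29
```

It went in freely and the ring is now sliding, with about 3–4 N of drag. I'll make the slow approach to the floor.

Run:
```python
from h import *
x,y=.4716,-.2035
def rep(n): p=np.array(current_position()); print(n,p.round(4),"tip",round(p[2]-.126,4),np.round(current_force(),2),np.round(current_torque(),2),round(current_clock(),2))
for z in (.176,.166,.156,.147):
    h=servo_line([x,y,z],rate=.007,contact_N=6); rep((z,h))
    if h: break
sleep(.2); rep("hold"); print(current_finger_gap())
```

```text
(0.176, True) [ 0.472  -0.2035  0.1784] tip 0.0524 [0.21 0.74 3.45] [ 0.1  -0.17 -0.02] 17.32
hold [ 0.4721 -0.2035  0.1784] tip 0.0524 [-0.35  0.71  4.  ] [ 0.11 -0.07 -0.04] 17.52
0.015521456199963772
```

Run:
```python
from h import *
x,y=.4716,-.2035
def rep(n): p=np.array(current_position()); print(n,p.round(4),"tip",round(p[2]-.126,4),np.round(current_force(),2),np.round(current_torque(),2),round(current_clock(),2))
for z in (.1776,.1768,.176):
    h=servo_line([x,y,z],rate=.004,contact_N=5); rep((z,h))
    sleep(.15); rep("hold")
    if current_force()[2]>9 or h: break
print(current_finger_gap())
```

```text
(0.1776, True) [ 0.4722 -0.2035  0.1784] tip 0.0524 [0.22 0.46 4.43] [ 0.15 -0.03 -0.04] 17.78
hold [ 0.4722 -0.2035  0.1784] tip 0.0524 [-0.13  0.85  3.8 ] [0.18 0.03 0.02] 17.93
0.015229862455786154
```

The stop is hard and repeats at the same height with almost no side load. I'll check laterally that it isn't a jam, then press a little more firmly.

Run:
```python
from h import *
p0=np.array(current_position())
def rep(n): p=np.array(current_position()); print(n,p.round(4),np.round(current_force(),2),np.round(current_torque(),2),round(current_clock(),2))
u=p0+[0,0,.0008]; servo_line(u,rate=.01); sleep(.1); rep("up .8")
for d in ([.0012,0,0],[-.0012,0,0],[0,.0012,0],[0,-.0012,0]):
    servo_line(u+d,rate=.01,contact_N=8); sleep(.1); rep(d)
servo_line(u,rate=.01); 
h=servo_line(u-[0,0,.004],rate=.006,contact_N=10); rep(("press",h)); sleep(.2); rep("hold")
```

```text
up .8 [ 0.4718 -0.2032  0.1787] [ 0.48  0.59 -1.93] [ 0.07 -0.17  0.03] 18.28
[0.0012, 0, 0] [ 0.4732 -0.2034  0.1791] [-0.47 -0.55 -1.49] [0.08 0.01 0.02] 18.65
[-0.0012, 0, 0] [ 0.4712 -0.2035  0.1793] [ 1.24  1.48 -1.81] [ 0.08 -0.33 -0.05] 19.14
[0, 0.0012, 0] [ 0.472  -0.2023  0.1792] [-0.4   0.33 -2.31] [-0.01 -0.05  0.03] 19.56
[0, -0.0012, 0] [ 0.4721 -0.2045  0.1791] [ 0.05  2.52 -0.57] [ 0.34 -0.07 -0.04] 20.05
('press', True) [ 0.4727 -0.2037  0.1784] [-0.34  0.56  4.69] [0.17 0.07 0.04] 20.72
hold [ 0.4727 -0.2037  0.1784] [-1.33  1.26  5.6 ] [0.12 0.04 0.04] 20.92
```

Run:
```python
from h import *
p0=np.array(current_position())
def rep(n): p=np.array(current_position()); print(n,p.round(4),np.round(current_force(),2),np.round(current_torque(),2),round(current_clock(),2))
h=servo_line(p0-[0,0,.003],rate=.003,contact_N=6); rep(("press",h)); sleep(.2); rep("hold")
c=capture("wrist"); s=silhouettes("wrist","ring")
for k in s[:1]: v,u=np.nonzero(k["region"]); print(u.mean(),v.mean(),len(u))
np.save("pics/d_wrist.npy",c,allow_pickle=True); a=c["image"]; b=capture("side")["image"]
cv2.imwrite("pics/d.png",np.hstack([cv2.resize(a[110:260,170:340],(400,353)),cv2.resize(b[130:220,232:334],(400,353))]))
```

```text
('press', True) [ 0.473  -0.2038  0.1784] [-0.71  0.07  4.9 ] [0.14 0.15 0.05] 21.32
hold [ 0.473  -0.2037  0.1784] [-0.16  0.39  4.97] [0.13 0.14 0.02] 21.52
253.99682034976152 188.36724960254372 629
```

View pics/d.png

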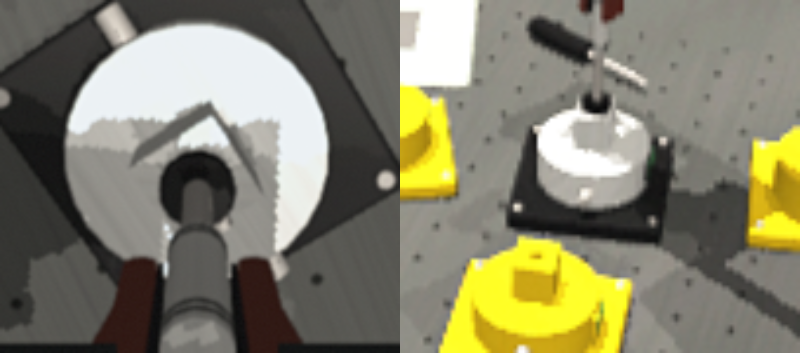

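The ring has been pushed up the rod and sits flush on the column top, at wrist crop (197,187) and side crop (596,103). The rod stays hard at the same height under repeated presses and is free sideways, so it is resting on the floor. Next I'll withdraw it and go back above the stand with the pose and yaw used for the grasp.

Run:
```python
from h import *
c=np.load("pics/d_wrist.npy",allow_pickle=True).item();P=cloud(c)
m=(np.hypot(P[...,0]-.472,P[...,1]+.2035)<.0165)&(P[...,2]>.1035)&(P[...,2]<.118); print("ring top z",np.percentile(P[m][:,2],[10,50,90]))
def rep(n): p=np.array(current_position()); print(n,p.round(4),np.round(current_force(),2),np.round(current_torque(),2),round(current_clock(),2))
servo_line([.4722,-.2032,.200],rate=.03); rep("up1")
servo_line([.4720,-.2032,.30],rate=.08); rep("up2")
x,y=.5727,.1985; a=np.arctan2(y,x)+np.pi/2
servo_line([x,y,.30],down(a),rate=.2); sleep(.4); rep("stand")
c=capture("wrist"); s=silhouettes("wrist","ring"); T=np.array(current_position())
for k in s[:1]: v,u=np.nonzero(k["region"]); print(px2w(c,u.mean(),v.mean(),plane=T[2]-.126+.0526)-T)
P=cloud(c)
m=(np.hypot(P[...,0]-x,P[...,1]-y)<.05)&(P[...,2]>.029)&(P[...,2]<.038); r=cv2.minAreaRect(P[m][:,:2].astype(np.float32)*1000); print(m.sum(),r)
m0=(abs(P[...,0]-T[0])<.03)&(abs(P[...,1]-T[1])<.03)
for lo,hi in [(.06,.075),(.075,.09),(.09,.11)]:
    k=m0&(P[...,2]-(T[2]-.126)>lo)&(P[...,2]-(T[2]-.126)<hi); print(lo,((P[k].mean(0)-T)*1000).round(1))
cv2.imwrite("pics/s.png",cv2.resize(c["image"][90:270,150:390],(640,480)))
```

```text
ring top z [0.10840723 0.10960499 0.11062548]
up1 [ 0.4721 -0.2032  0.1999] [ 0.7  -1.57 -1.74] [-0.07 -0.04  0.03] 22.56
up2 [ 0.4716 -0.203   0.2994] [-0.16 -0.28 -1.06] [-0.07 -0.07  0.  ] 23.96
stand [0.5727 0.1984 0.3   ] [ 0.55  0.22 -1.78] [-0.02 -0.11  0.06] 26.57
[-0.00113043  0.00055693 -0.0734    ]
589 ((572.775146484375, 198.1877899169922), (35.956520080566406, 36.18180465698242), 3.002798318862915)
0.06 [ -2.    2.9 -58.8]
0.075 [ -2.2   2.8 -43.5]
0.09 [ -2.4   2.9 -29.7]
```

View pics/s.png

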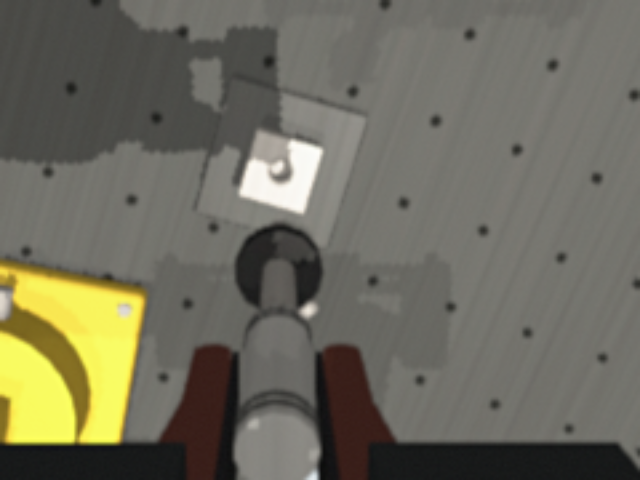

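The ring top read 0.1096 m in the bore, so it was flush on the rim. The gauge is still upright, with its ring at crop (280,268) and the stand hole at (280,168) in line with it. I'll lower it into the stand.

Run:
```python
from h import *
x,y=.573,.1983
def rep(n): p=np.array(current_position()); print(n,p.round(4),"tip",round(p[2]-.126,4),np.round(current_force(),2),np.round(current_torque(),2),round(current_clock(),2))
servo_line([x,y,.172],rate=.12); sleep(.15); rep("above")
h=servo_line([x,y,.145],rate=.025,contact_N=6); rep(("in",h))
if not h:
    h=servo_line([x,y,.132],rate=.01,contact_N=5); rep(("floor",h)); sleep(.2); rep("hold")
```

```text
above [0.5736 0.1984 0.1729] tip 0.0469 [ 0.11  0.05 -1.12] [-0.09 -0.11  0.02] 28.04
('in', False) [0.573  0.1983 0.1451] tip 0.0191 [ 1.03  1.19 -0.87] [-0.01 -0.12 -0.  ] 29.27
('floor', True) [0.5733 0.1984 0.1379] tip 0.0119 [-0.57  0.64  4.72] [ 0.01 -0.03 -0.  ] 30.07
hold [0.5733 0.1984 0.1379] tip 0.0119 [0.23 0.38 6.33] [-0.08 -0.07 -0.  ] 30.27
```

The gauge is on the stand floor, with the tip at 0.012 m as expected, so it has not slipped in the grip. I'll release, withdraw and check.

Run:
```python
from h import *
x,y=.5733,.1984
move_gripper(.088); sleep(.2); print(current_finger_gap(),current_force())
servo_line([x,y,.26],rate=.1); servo_line([.55,.205,.42],rate=.2); sleep(.3)
c=capture("wrist");P=cloud(c); n=np.hypot(P[...,0]-.573,P[...,1]-.198)<.03
for lo,hi,k in [(.175,.2,"top"),(.066,.085,"ring top?"),(.04,.1,"ring")]:
    m=n&(P[...,2]>lo)&(P[...,2]<hi); print(k,m.sum(),P[m].mean(0).round(4),np.percentile(P[m][:,2],[10,50,90]).round(4))
ims=[cv2.resize(c["image"][100:200,200:333],(400,300),interpolation=2)]
b=capture("side")["image"]; ims.append(cv2.resize(b[180:270,160:280],(400,300),interpolation=2))
cv2.imwrite("pics/end.png",np.hstack(ims)); print(current_position(),current_clock())
```

```text
0.08768881038644255 [0.14459457 0.61775059 0.42027918]
top 126 [0.5827 0.2075 0.1851] [0.1829 0.1857 0.187 ]
ring top? 144 [0.5724 0.2023 0.0698] [0.0676 0.0692 0.071 ]
ring 158 [0.5723 0.2024 0.0711] [0.0676 0.0693 0.0772]
[0.54994281 0.20495557 0.41954223] 34.3917
```

View pics/end.png

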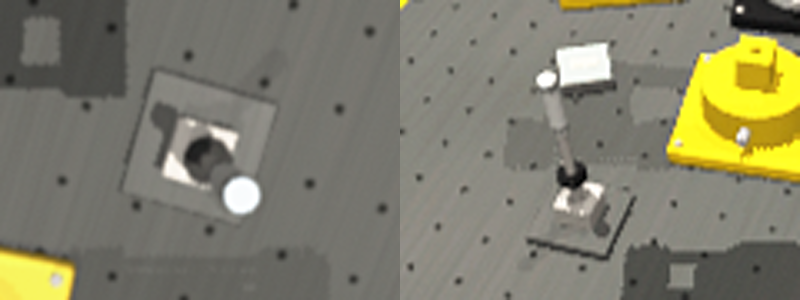

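The gauge is released and standing fully seated, its top at about 0.187 m, with the small lean the loose hole allows. The ring's underside is about 47 mm above the tip, matching the measured depth, and the robot is clear, so I'll hand the job in.

```bash
python3 -c "
from bench import *
print(close_job())"
```

```text
the job is handed in; nothing more can be done
None
```

The bore is about 47.5 mm deep; the gauge is back in its stand, fully seated with a slight lean (about 0.08 rad) in its loose hole, its ring left at that mark, and the job is handed in.

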